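# Load a roller hanger onto the sloped utensil rail

## Task

Pick up the roller hanger and set it gently onto the high end of the sloped utensil rail, uphill of the orange spring keeper, feeling for the rail because its slope is not known exactly. Keeping the wheel on the rail, push the hanger down the slope through the keeper, let go as soon as it is through, and let it roll by itself to the rubber stop, with the keeper sprung shut behind it. Never press hard on the rail or drop the hanger on it, and leave the stand, the salt canister, the garlic and the mug where they are.

Things in the scene. Friction and masses are not known exactly. Their poses are not given: they have to be found in the camera images.
- hanger: Roller hanger, 200 g: aluminium inverted U, 36 mm along x, 40 mm across y (feet 52), open below (gap 32 mm), blue tab on top, wheel inside. Stands upright on its feet at first. Origin: centre of its underside, z up, x the rolling direction (same turned by 180 degrees). Bridge top at z 84 mm; z 49 mm lies on the rod's axis when it rides the rail. Small hooks on both sides: 80 mm over both, below z 23 mm.
- grip_tab (a point): Middle of the hanger's blue grip tab, 104 mm above the hanger's origin. The tab is 26 mm along x, 14 mm across y, 40 mm high (84 to 124 mm). Pinch it across y with the fingertips above the aluminium bridge, so that the hanger can roll out between the opened fingers along x.
- hanger_wheel: Small white grooved wheel inside the hanger, 18 mm diameter, 30 mm wide; origin on its axle, 62 mm above the hanger's origin. The groove centres itself on the rod if let down within 5 mm of it sideways. It turns freely: let go on the slope, the hanger hangs plumb and rolls off by itself.
- stand: Fixed rail stand: wooden foot 340 mm along x, 115 mm across, 12 mm high; two white posts hold a sloping steel rod (the rail, 10 mm diameter) over y = 0. Origin: centre of the underside; +x is downhill, z up. High post at x -150 to -166 mm, top 188 mm. The clamp there sets the slope anywhere from 6 to 15 degrees, different every time and NOT in this reading: feel or see it.
- rail_low_end (a point): Lower end of the rod's axis, at x +140 mm, 90 mm above the worktop. From here the rod rises in a straight line towards the stand's -x at the unknown slope (6 to 15 degrees from level). The rod is rigid.
- load_place (a point): Point on the foot, 12 mm high, straight below where the hanger is to be set on the rail: x -110 mm of the stand, between high post and keeper (18 mm free to either side of the hanger). The hanger's origin goes over this point, its x along the stand's x.
- stop_face (a point): Middle of the uphill face of the black rubber stop at the low end, at x +120 mm of the stand. A hanger resting against it has its origin 18 mm uphill, at x +102 mm. The robot must have let go before the origin passes x +50 mm.
- keeper (a joint): Orange sprung flap, 42 mm long, on an upright pin at stand x -70, y +52 mm, z 123 to 145 mm, reaching almost to the rod. Rad: 0 shut (cannot swing uphill), up to 1.4 open downhill. The hanger meets it with its origin at x -92 mm, needs 1.5 to 5 N of push along the rail, opens it to about 0.7 and is clear of it at about x -10 mm. The hanger's weight alone does not open it.
- salt_canister: Grey salt canister with a wooden lid, 87 mm across, 120 mm high; bystander. Origin: centre of the underside.
- garlic: Garlic bulb, about 55 mm; bystander. Origin: centre of the underside.
- mug: White mug with handle, 80 x 120 mm, 101 mm high; bystander. Origin: centre of the underside.
Things that resemble listed ones, but are neither listed nor needed, are in the scene too. There is more than one size of the hanger; the one meant has the size given above.

How it is judged:
On the way, in this order (a step that is already met when the one before it is completed fails the run):
1. the hanger, still held, rests with its wheel on the rail uphill of the shut keeper (x of hanger in the frame of stand below -0.09 m and horizontal distance between hanger and stand below 0.14 m and contact force between hanger_wheel and stand above 0.3 N and contact force between the fingers and hanger above 0.5 N and value of joint keeper below 0.1 rad), for 0.2 s.
2. the held hanger pushes the keeper open with its wheel on the rail (value of joint keeper above 0.4 rad and contact force between hanger_wheel and stand above 0.2 N and contact force between the fingers and hanger above 0.5 N and x of hanger in the frame of stand above -0.09 m), for 0.1 s.
At the end, for the whole second after the job is handed in: The hanger hangs by its wheel on the rail, upright (within 0.2 rad), at rest and released, at the rubber stop (origin 90 to 115 mm from the stand's origin along the rail, within 12 mm across), and the keeper has sprung shut (below 0.15 rad) (x of hanger in the frame of stand between 0.09 and 0.115 m and y of hanger in the frame of stand between -0.012 and 0.012 m and contact force between hanger_wheel and stand above 0.3 N and angle between hanger's own z axis and vertical below 0.2 rad and value of joint keeper below 0.15 rad and linear speed of hanger below 0.03 m/s and contact force between the fingers and hanger below 0.05 N); the robot touches nothing.
It fails at once if the wheel presses on the rail with more than 20 N (pressed hard or dropped) (contact force between hanger_wheel and stand above 20 N).
It fails at once if the hanger is carried or pushed by the robot over the lower half of the rail instead of rolling (contact force between the arm and hanger above 0.3 N and x of hanger in the frame of stand above 0.05 m and horizontal distance between hanger and stand below 0.13 m).
It fails at once if a bystander is moved by more than 20 mm (distance of any of salt_canister, garlic, mug from where it was at the start of the episode above 0.02 m).
It also fails if it takes over 72 s, if anything falls off the work surface, if the arm or the gripper's body presses on something with over 40 N, if the wrist force passes 120 N, or if a joint passes its speed limit or range.

## Robot

A 6-joint arm with a two-finger parallel gripper is mounted at the origin on a cart in front of the work surface, level with it; the furniture and walls round the work are solid. World frame = base frame: x ahead of the robot, y to its left, z up, the work surface at z = 0. Lengths are in m, angles in rad, forces in N, time in s.
With the tool pointing down it reaches from about 0.275 to 0.825 m from the base axis. Payload 5.2 kg.
Tool frame: the origin (TCP) lies at the centre of the arm's flange, where the gripper is bolted on; the fingertips stand 186 mm ahead of it and the grasp point (between the pads) lies 167 mm ahead of it; z points along the fingers, y is the line along which they close (so a half turn about z gives the same grasp; the last joint's range is limited). The gripper opens to 93 mm and grips with 3 to 60 N. Pads are 15 mm wide; open, the fingers measure 128 mm over their backs; the gripper's body (75 mm by 188 mm) begins 65 mm behind the grasp point.
Start: joints at [0.983, 0.259, 1.535, -0, 1.348, -0.203], TCP at [0.206, 0.51, 0.405] pointing down, gripper open.
Joint ranges: [-3.14, 3.14], [-0.91, 2.08], [0.19, 2.58], [-1.22, 4.36], [0.22, 2.71], [-3.12, 3.12]. Speed limits (rad/s): [2.57, 2.57, 3.14, 3.14, 3.14, 3.14].

## Interface

Orientations are given as a rotation vector (axis times angle).
In Python, from rig import status, imaging, r gives the robot as it stands.
- The arm moves only by the tool step_arm, never from a script. Its argument "deltas" is a list that holds one entry, the list of rows, each a list of 4 numbers: the shift along the tool's x, y, z in mm, then the turn about the tool's z in degrees. In form: [[[x, y, z, roll], ...]]. A call has 1 to 8 rows; each row shifts and turns the commanded pose from where the row before left it, along the tool's axes as they then stand; what a row does not reach is not made up. A row lasts 1/12 s, in which the tool goes at most 41.7 mm and 7.16 degrees, less where a joint would pass 70% of its speed; a pose out of reach is approached as far as the arm can. A call is refused whole if a number of a shift passes 41.7 or a number of a turn 7.16, either way. A call with a gripper value outside its range is refused whole. "claw" is the closure, from -1 (fully open) to 1 (shut), set as the call begins (left out, the last holds). The fingers move at their own pace and stop on an object; "grip_force" is the grip in N (left out, the last holds). Time passes only in rows, so rows that do not move let the fingers close. It gives the time, the measured TCP pose, the force, the opening and the grip force at its end, in the units of the state.
- status.get_obs(): the state, without advancing time (a new reading comes with each control period).
- imaging.read_camera(name): name is "scene" or "top"; returns a dict with "frame" (420x560x3 uint8, red, green, blue), "fx", "fy", "cx", "cy" (pixels), "k1" (the pictures are not rectified: a ray, as slopes to the right and down, at radius r is drawn at 1 + k1 r^2 times it, then the intrinsics apply), "extrinsics" (4x4, takes a point from camera to world coordinates). Camera axes: x right, y down, z forward; pixel columns grow to the right and rows downward; lengths in m; the calibration is good to about 2 mm. A picture is of the moment at which its call begins. There is no depth.
- r.finish_job(): hands the job in; it is judged then, once.
Trained networks look in a picture, given as the dict that the camera call returned (one of the last four; its "shot" number tells which), for a name from the list of things; names that differ only in an ending like _2 or _b are one class to them, and where a whole thing is asked for, a point or a joint stands for the part that bears it (a point fixed in the world has none). Each returns a list of dicts, best first, with "score" (0 to 1); they miss things now and then, are a little off and sometimes report something else, mostly with a low value. They report only what shows in the picture. A call takes as long as a camera call. They do not tell look-alikes from the thing itself.
- imaging.boxes_of(picture, target): "position" ([column, row] in pixels, amid what is visible of it).
- imaging.landmark_of(picture, target): "position" ([column, row] in pixels: a listed point, or the origin of a listed thing).
The state is a dict: "clock": time; "joint_positions": joint angles; "dq": joint speeds; "tau": joint torques, N m; "position": TCP position; "eef_rot": TCP orientation; "wrist_force": force on the tool from outside, world axes, zero at the start; "moment": the same for the moment, N m; "finger_gap": finger opening in m; "gripper_force": force on a finger pad.
Only numpy, scipy, OpenCV 4.12 (cv2) and the standard library are available. Lean on these libraries where they do the work, as an engineer would, in place of code of your own. Each camera call takes 0.05 s, during which the arm holds its last target. There are 200 camera calls.

## Working session

There is one attempt and no reset: what is moved stays moved. The work goes in short steps, Python scripts to look and compute and a tool call to move; the robot and the scene stay as the last step left them, time stands still between calls to the robot, and variables do not carry over. Pictures are saved under pics/ and viewed, at most 10 in all, crops included, and the job is handed in when it is done.

Besides the shell and the picture viewer there is one more tool, called as name([rows], argument=value, ...), one row to a line, values as JSON. step_arm: Moves the arm, as the interface text tells. Its arguments: {"type":"object","properties":{"deltas":{"type":"array"},"claw":{"type":"number"},"grip_force":{"type":"number"}},"required":["deltas"]}

```bash
mkdir -p pics; cat > h.py <<'E'
from rig import status, imaging, r
import numpy as np, cv2
def ray(p,uv):
    K=np.array([[p['fx'],0,p['cx']],[0,p['fy'],p['cy']],[0,0,1.]])
    n=cv2.undistortPoints(np.array([[uv]],float),K,np.array([p['k1'],0,0,0.]))[0,0]
    T=np.array(p['extrinsics']);return T[:3,3],T[:3,:3]@np.array([n[0],n[1],1.])
def atz(p,uv,z):
    o,d=ray(p,uv);return o+d*(z-o[2])/d[2]
def tri(p1,u1,p2,u2):
    o1,d1=ray(p1,u1);o2,d2=ray(p2,u2);d1/=np.linalg.norm(d1);d2/=np.linalg.norm(d2)
    s=np.linalg.lstsq(np.c_[d1,-d2],o2-o1,rcond=None)[0]
    a,b=o1+s[0]*d1,o2+s[1]*d2;return (a+b)/2,np.linalg.norm(a-b)
def proj(p,X):
    T=np.linalg.inv(np.array(p['extrinsics']));c=T[:3,:3]@np.array(X)+T[:3,3];x,y=c[:2]/c[2]
    f=1+p['k1']*(x*x+y*y);return np.array([p['fx']*x*f+p['cx'],p['fy']*y*f+p['cy']])
E
python3 - <<'E'
from h import *
np.set_printoptions(precision=3,suppress=True)
P={n:imaging.read_camera(n) for n in('scene','top')}
for n,p in P.items():
    cv2.imwrite(f'pics/{n}0.png',p['frame'][:,:,::-1]); print(n,np.array(p['extrinsics'])[:3,3],p['fx'])
    for t in['hanger','grip_tab','hanger_wheel','stand','rail_low_end','load_place','stop_face','keeper','salt_canister','garlic','mug']:
        for f in('landmark_of',):
            for d in getattr(imaging,f)(p,t)[:4]: print(t,np.array(d['position']).round(1),round(d['score'],2))
print(status.get_obs())
E
```

```text
scene [-0.119 -0.338  0.935] 410.3198466701466
hanger [312.9 281. ] 0.86
hanger [378.9 354.9] 0.66
hanger [345.7 286.7] 0.65
grip_tab [318.7 262.4] 0.86
grip_tab [351.8 266. ] 0.85
grip_tab [383.5 339.8] 0.55
hanger_wheel [153.5 208.9] 0.51
stand [254.6 226.3] 0.92
rail_low_end [285.4 230.8] 0.69
load_place [233.9 207.4] 0.94
stop_face [279.2 225.8] 0.65Traceback (most recent call last):
  File "<stdin>", line 8, in <module>
ValueError: it knows: garlic, grip_tab, hanger, hanger_wheel, load_place, mug, rail_low_end, salt_canister, stand, stop_face
```

View pics/scene0.png

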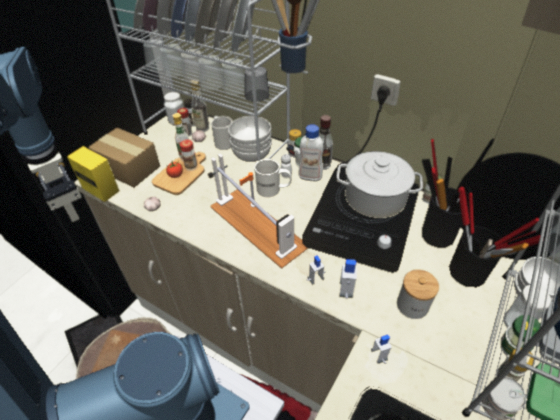

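The scene picture shows the stand at about (258,215). There are three hangers, at (316,270), (348,278) and (383,348). The salt canister is at (417,293), a garlic at (152,203) and the mug at (268,178).

```bash
python3 - <<'E'
from h import *
np.set_printoptions(precision=3,suppress=True)
P={n:imaging.read_camera(n) for n in('scene','top')}
p=P['top'];cv2.imwrite('pics/top0.png',p['frame'][:,:,::-1])
L={}
for n,p in P.items():
    print(n,np.array(p['extrinsics'])[:3,3],p['fx'])
    for t in['hanger','grip_tab','stand','rail_low_end','load_place','stop_face','salt_canister','garlic','mug']:
        z={'grip_tab':.104,'rail_low_end':.09,'load_place':.012,'stop_face':.09}.get(t,0)
        for d in imaging.landmark_of(p,t)[:4]:
            print(t,np.array(d['position']).round(1),round(d['score'],2),atz(p,d['position'],z)); L.setdefault((n,t),[]).append(d['position'])
for t in('hanger','grip_tab','rail_low_end','stop_face'):
  for a in L.get(('scene',t),[]):
    for b in L.get(('top',t),[]):
      X,e=tri(P['scene'],a,P['top'],b)
      if e<.012: print(t,np.round(a),np.round(b),X,round(e,4))
o=status.get_obs();print(o['position'],o['eef_rot'],o['wrist_force'],o['clock'])
s=P['scene']['frame'][240:380,290:430,::-1]
cv2.imwrite('pics/crop.png',cv2.resize(s,None,fx=4,fy=4,interpolation=cv2.INTER_CUBIC))
E
```

```text
scene [-0.119 -0.338  0.935] 410.3198466701466
hanger [347.3 286.4] 0.94 [ 0.497 -0.152  0.   ]
hanger [378.  354.2] 0.74 [ 0.358 -0.299  0.   ]
hanger [312.1 279.6] 0.66 [ 0.468 -0.059  0.   ]
grip_tab [317. 262.] 0.85 [ 0.456 -0.075  0.104]
grip_tab [350.  267.5] 0.75 [ 0.483 -0.154  0.104]
grip_tab [387.3 340.7] 0.68 [ 0.344 -0.308  0.104]
stand [254.  228.1] 0.6 [ 0.545  0.185 -0.   ]
stand [234.9 207.8] 0.32 [0.586 0.287 0.   ]
rail_low_end [282.5 230.7] 0.66 [0.513 0.061 0.09 ]
load_place [231.8 206.9] 0.98 [0.575 0.29  0.012]
stop_face [280.2 228.9] 0.69 [0.515 0.07  0.09 ]
salt_canister [408.1 304. ] 0.74 [ 0.527 -0.313  0.   ]
salt_canister [233.1 208.1] 0.3 [0.582 0.291 0.   ]
garlic [151.6 205.7] 0.51 [0.455 0.53  0.   ]
garlic [255.3 226.5] 0.27 [0.552 0.185 0.   ]
mug [274.8 188.6] 0.84 [0.728 0.224 0.   ]
mug [233.9 209.2] 0.25 [0.579 0.286 0.   ]
top [0.406 0.076 1.63 ] 505.28942220509055
hanger [323. 237.] 0.69 [ 0.482 -0.067  0.   ]
hanger [391.5 271.4] 0.58 [ 0.366 -0.286  0.   ]
hanger [348.5 234.9] 0.5 [ 0.487 -0.15   0.   ]
grip_tab [352.3 233. ] 0.61 [ 0.487 -0.
[... 356 characters left out ...]

salt_canister [397. 222.] 0.84 [ 0.525 -0.31   0.   ]
salt_canister [230.5 168.8] 0.57 [0.712 0.229 0.   ]
garlic [143.3 250.1] 0.54 [0.452 0.517 0.   ]
mug [230.7 165.4] 0.97 [0.723 0.228 0.   ]
hanger [347. 286.] [348. 235.] [ 0.488 -0.151  0.011] 0.0063
hanger [378. 354.] [392. 271.] [ 0.367 -0.294 -0.022] 0.0078
grip_tab [317. 262.] [324. 237.] [ 0.48  -0.064  0.07 ] 0.0001
grip_tab [350. 268.] [352. 233.] [ 0.489 -0.15   0.094] 0.0039
grip_tab [387. 341.] [401. 274.] [ 0.359 -0.303  0.073] 0.0093
rail_low_end [282. 231.] [286. 225.] [0.513 0.056 0.093] 0.0097
stop_face [280. 229.] [281. 220.] [0.53  0.073 0.075] 0.0119
[0.206 0.51  0.405] [0.601 3.084 0.   ] [ 0.076 -0.045  0.405] 1.45
```

View pics/top0.png

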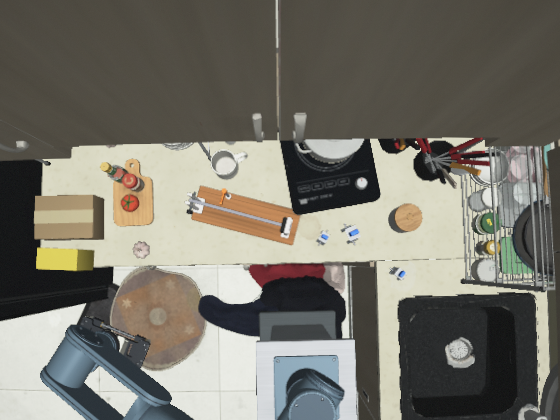

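View pics/crop.png

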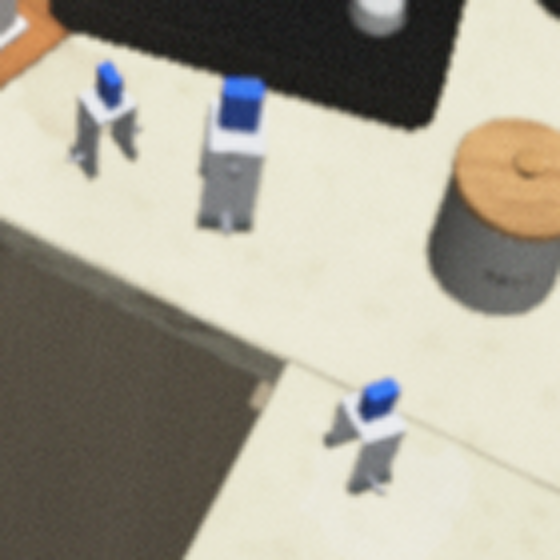

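The candidates in the scene picture are A (316,270), B (348,278) and C (383,348). B fits: its tab triangulates to z≈0.094, against about 0.07 for A and C, which are visibly smaller. The crop confirms that B is the large one. Next I fit the yaw of B, the stand pose and the rail slope.

```bash
cat > fit.py <<'E'
from h import *
from scipy.optimize import minimize
np.set_printoptions(precision=4,suppress=True)
P={n:imaging.read_camera(n) for n in('scene','top')}
def box(x,y,yaw,b):
    c,s=np.cos(yaw),np.sin(yaw)
    return [np.array([x+c*u-s*v,y+s*u+c*v,w]) for u in b[0] for v in b[1] for w in b[2]]
S=8
def iou(p,pts,mask,o):
    q=np.array([proj(p,X) for X in pts]);q=((q-o+.5)*S)
    m=np.zeros(mask.shape,np.uint8);cv2.fillConvexPoly(m,cv2.convexHull(q.astype(np.float32)).astype(int),1)
    return (m&mask).sum()/max(1,(m|mask).sum())
def blue(p,c,h=14):
    o=np.array(c)-h;f=p['frame'][o[1]:o[1]+2*h,o[0]:o[0]+2*h].astype(np.float32)
    f=cv2.resize(f,None,fx=S,fy=S,interpolation=cv2.INTER_CUBIC)
    m=((f[...,2]-f[...,0])>45).astype(np.uint8);return m,o
tab=[(-.013,.013),(-.007,.007),(.084,.124)]
ms=[(P['scene'],)+blue(P['scene'],(350,266)),(P['top'],)+blue(P['top'],(352,233))]
best=[]
for yd in range(-90,90,10):
    f=lambda v:-sum(iou(p,box(v[0],v[1],v[2],tab),m,o) for p,m,o in ms)
    r_=minimize(f,[.488,-.15,np.radians(yd)],method='Nelder-Mead',options=dict(initial_simplex=[[.488,-.15,np.radians(yd)],[.494,-.15,np.radians(yd)],[.488,-.144,np.radians(yd)],[.488,-.15,np.radians(yd+8)]]))
    best.append((r_.fun,r_.x[0],r_.x[1],np.degrees(r_.x[2])))
best.sort();print(np.array(best[:6]))
# foot
p=P['top'];hsv=cv2.cvtColor(p['frame'],cv2.COLOR_RGB2HSV)
m=cv2.inRange(hsv,(4,110,60),(20,255,255));m[:, :180]=0;m[:,310:]=0;m[:175]=0;m[250:]=0
m=cv2.morphologyEx(m,cv2.MORPH_CLOSE,np.ones((9,9)))
c=max(cv2.findContours(m,0,2)[0],key=cv2.contourArea)
w=np.array([atz(p,q[0].astype(float),.012)[:2] for q in c])
(ce,sz,an)=cv2.minAreaRect((w*1000).astype(np.float32));print('foot',ce,sz,an)
# overlay crops
_,x,y,yw=best[0]
def crop(p,c,h,k,segs):
    f=cv2.resize(p['frame'][c[1]-h:c[1]+h,c[0]-h:c[0]+h,::-1],None,fx=k,fy=k,interpolation=cv2.INTER_CUBIC)
    for a,b,col in segs:
        t=lambda X:tuple(((proj(p,X)-np.array(c)+h+.5)*k).astype(int).tolist());cv2.line(f,t(a),t(b),col,1)
    return f
def hs(yw):
    g=[]
    for b,col in(([(-.018,.018),(-.02,.02),(0,.084)],(0,255,0)),(tab,(0,0,255))):
        B=box(x,y,np.radians(yw),b)
        g+=[(B[i],B[j],col) for i in range(8) for j in range(i) if bin(i^j).count('1')==1]
    return g
cv2.imwrite('pics/h1.png',np.hstack([crop(P['scene'],(348,278),25,8,hs(yw)),crop(P['top'],(350,234),25,8,hs(yw))]))
cv2.imwrite('pics/stand.png',np.hstack([crop(P['scene'],(252,205),55,7,[])]))
E
python3 fit.py
```

```text
[[ -1.6636   0.4895  -0.1512 112.6087]
 [ -1.6632   0.4892  -0.1509 111.8017]
 [ -1.6632   0.4892  -0.1508 111.7578]
 [ -1.6618   0.4892  -0.1508 113.4866]
 [ -1.6615   0.4894  -0.1509 -67.7725]
 [ -1.661    0.4894  -0.1508 -65.8538]]
foot (562.6203002929688, 181.03501892089844) (336.8097229003906, 120.69483184814453) 74.35147857666016
```

View pics/h1.png

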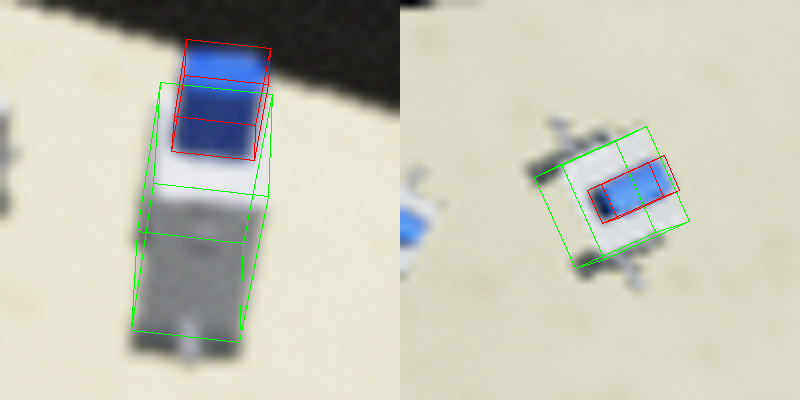

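View pics/stand.png

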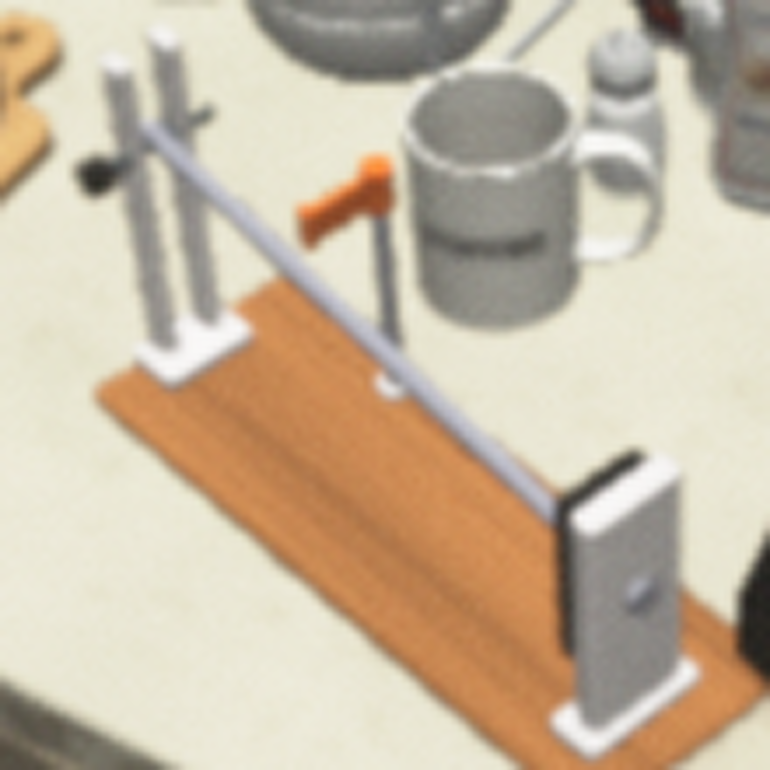

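The fit to B is good: the wireframe agrees in both views at x≈0.489, y≈-0.151, yaw≈112°. In the stand crop the rod runs from (150,132) to (555,508), the keeper arm is at (345,200), and the foot's left corner is at (95,393).

```bash
cat > st.py <<'E'
from h import *
from scipy.optimize import least_squares
np.set_printoptions(precision=4,suppress=True)
P={n:imaging.read_camera(n) for n in('scene','top')}
p=P['scene'];C=lambda u,v:np.array([197+u/7-.5,150+v/7-.5])
print('left corner',atz(p,C(95,393),.012),'front edge',atz(p,C(520,765),.012))
p=P['top'];hsv=cv2.cvtColor(p['frame'],cv2.COLOR_RGB2HSV)
m=cv2.inRange(hsv,(4,110,60),(20,255,255))
# rows of foot per column: lower (near) edge in world
E=[]
for c in range(195,298):
    rr=np.where(m[178:252,c])[0]
    if len(rr)>3: E.append(atz(p,(c,178+rr.max()+.5),.012)[:2])
E=np.array(E);
for k in range(3):
    q=np.polyfit(E[:,1],E[:,0],1);res=E[:,0]-np.polyval(q,E[:,1]);E=E[abs(res)<.004]
yaw=np.arctan2(-1,-q[0]);print('near edge yaw',np.degrees(yaw),len(E))
L=[atz(P[n],imaging.landmark_of(P[n],'load_place')[0]['position'],.012)[:2] for n in P];print(L)
n=np.array([np.cos(yaw+np.pi/2),np.sin(yaw+np.pi/2)]);d=np.array([np.cos(yaw),np.sin(yaw)])
e0=np.array([np.polyval(q,.18),.18])
print('perp dist load->edge',(np.array(L)-e0)@n)
s0=np.mean(L,0)+.11*d;print('stand',s0)
# rail line: rays with plane y=0
p=P['scene']
for off in(-.004,0,.004):
  s1=s0+off*n;R=[]
  for u,v in((150,132),(250,225),(345,317),(450,412),(555,510)):
    o,dd=ray(p,C(u,v));t=((s1-o[:2])@n)/(dd[:2]@n);X=o+t*dd;R.append(((X[:2]-s1)@d,X[2]))
  R=np.array(R);k=np.polyfit(R[:,0],R[:,1],1);print(off,R.ravel(),'slope',np.degrees(np.arctan(k[0])),'z140',np.polyval(k,.14),'z-110',np.polyval(k,-.11))
def seg(p,c,h,k):
    f=cv2.resize(p['frame'][c[1]-h:c[1]+h,c[0]-h-10:c[0]+h+10,::-1],None,fx=k,fy=k,interpolation=cv2.INTER_CUBIC)
    t=lambda x,y,z:tuple(((proj(p,[*(s0+x*d+y*n),z])-np.array(c)+[h+10,h]+.5)*k).astype(int).tolist())
    F=[(-.17,-.0575),(.17,-.0575),(.17,.0575),(-.17,.0575)]
    for i in range(4):cv2.line(f,t(*F[i],.012),t(*F[(i+1)%4],.012),(0,255,0),1)
    for a,col in((6,(255,0,0)),(10,(0,0,255)),(15,(255,0,255))):cv2.line(f,t(.14,0,.09),t(-.15,0,.09+.29*np.tan(np.radians(a))),col,1)
    return f
cv2.imwrite('pics/st2.png',np.vstack([seg(P['top'],(244,215),42,6)[:300],seg(P['scene'],(252,205),42,6)[:300]]) if 0 else np.hstack([cv2.resize(seg(P[n],c,55,5),None,fx=.6,fy=1) if 0 else seg(P[n],c,56,3) for n,c in(('top',(244,215)),('scene',(252,208)))]))
E
python3 st.py
```

```text
left corner [0.5447 0.3537 0.012 ] front edge [0.4636 0.0717 0.012 ]
near edge yaw -105.38822141277402 63
[array([0.567 , 0.2769]), array([0.578 , 0.2927])]
perp dist load->edge [0.0388 0.0452]
stand [0.5433 0.1787]
-0.004 [-0.1517  0.1531 -0.0847  0.1426 -0.0243  0.1308  0.04    0.1223  0.1013
  0.1124] slope -9.1725423713713 z140 0.10576597531875899 z-110 0.14613420004570415
0 [-0.1583  0.1468 -0.0908  0.1362 -0.0299  0.1243  0.0349  0.1157  0.0967
  0.1058] slope -9.172542371371293 z140 0.09840672334146833 z-110 0.13877494806841345
0.004 [-0.1649  0.1406 -0.0969  0.1299 -0.0355  0.1178  0.0298  0.1092  0.0921
  0.0991] slope -9.172542371371337 z140 0.091047471364177 z-110 0.13141569609112233
```

View pics/st2.png

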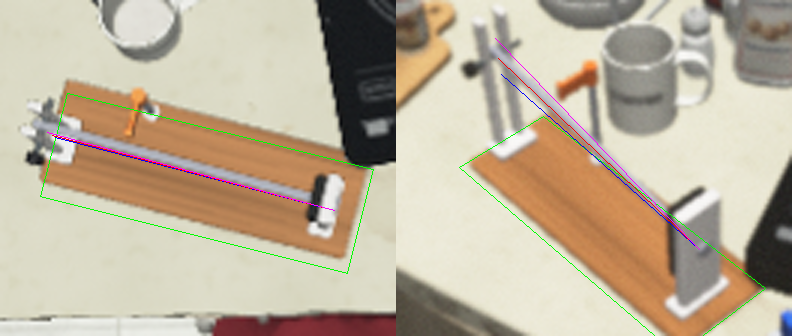

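```bash
cat > st3.py <<'E'
from h import *
from scipy.optimize import minimize
np.set_printoptions(precision=4,suppress=True)
P={n:imaging.read_camera(n) for n in('scene','top')}
S=4;D={'top':(180,170,130,90),'scene':(195,145,125,130)}
M={}
for n,(x0,y0,w,h) in D.items():
    f=P[n]['frame'][y0:y0+h,x0:x0+w];f=cv2.resize(f,None,fx=S,fy=S,interpolation=cv2.INTER_CUBIC)
    hs=cv2.cvtColor(f,cv2.COLOR_RGB2HSV)
    m=cv2.inRange(hs,(4,100,50),(22,205,255));m=cv2.morphologyEx(m,cv2.MORPH_OPEN,np.ones((9,9)))
    c=max(cv2.findContours(cv2.morphologyEx(m,cv2.MORPH_CLOSE,np.ones((25,25))),0,2)[0],key=cv2.contourArea)
    m=np.zeros(m.shape,np.uint8);cv2.drawContours(m,[c],-1,1,-1);M[n]=m
def fr(v):
    d=np.array([np.cos(v[2]),np.sin(v[2])]);return np.array(v[:2]),d,np.array([-d[1],d[0]])
def score(v,n):
    s,d,e=fr(v);x0,y0,w,h=D[n]
    q=np.array([proj(P[n],[*(s+a*d+b*e),z]) for a in(-.17,.17) for b in(-.0575,.0575) for z in(0,.012)])
    q=((q-[x0,y0]+.5)*S).astype(np.float32);m=np.zeros_like(M[n]);cv2.fillConvexPoly(m,cv2.convexHull(q).astype(int),1)
    return (m&M[n]).sum()/(m|M[n]).sum()
v0=np.array([.5567,.1786,np.radians(-105.4)])
sx=[v0,v0+[.008,0,0],v0+[0,.008,0],v0+[0,0,.05]]
fit={}
for k,ns in(('top',['top']),('scene',['scene']),('both',['top','scene'])):
    r_=minimize(lambda v:-sum(score(v,n) for n in ns),v0,method='Nelder-Mead',options=dict(initial_simplex=sx));fit[k]=r_.x
    print(k,r_.x[:2],np.degrees(r_.x[2]),r_.fun)
# rod matching: dark-bluish grey vs wood; search slope/lateral by brightness/saturation along projected line
g={n:cv2.cvtColor(P[n]['frame'],cv2.COLOR_RGB2HSV)[...,1].astype(np.float32) for n in P}
def rod(v,lat,z,sl,n):
    s,d,e=fr(v);c=0
    xs=np.linspace(-.07,.09,60)
    def smp(o): 
        q=np.array([proj(P[n],[*(s+x*d+(lat+o)*e),z+(.14-x)*np.tan(sl)]) for x in xs],np.float32)
        return cv2.remap(g[n],q[:,0].copy().reshape(1,-1),q[:,1].copy().reshape(1,-1),1)[0]
    return smp
for k in('both','top','scene'):
  v=fit[k]
  for n in('top','scene'):
    kk=fit[n] if k!='both' else v
    best=[]
    for sl in np.radians(np.arange(5,16.1,.5)):
        for lat in np.arange(-.012,.0121,.001):
            sm=rod(kk,lat,.09,sl,n);best.append(((smp:=sm)(0).mean()+.5*(sm(-.003).mean()+sm(.003).mean())-sm(-.009).mean()-sm(.009).mean(),np.degrees(sl),lat))
    best.sort();print(k,n,np.array(best[:4]))
  if k=='top':break
E
python3 st3.py
```

```text
top [0.5588 0.1806] -105.88764265113348 -0.9034448656667217
scene [0.5571 0.1831] -106.57152262581724 -0.7038998465511433
both [0.5597 0.1827] -105.94121144695153 -1.6073806112741722
both top [[-233.6312    7.5      -0.008 ]
 [-233.5698    7.       -0.008 ]
 [-233.4232    6.5      -0.008 ]
 [-233.4167    8.       -0.008 ]]
both scene [[-120.7183    9.       -0.01  ]
 [-120.4929    8.       -0.009 ]
 [-120.0504    8.5      -0.009 ]
 [-119.2966    8.5      -0.01  ]]
top top [[-233.7119    9.       -0.008 ]
 [-233.7003    8.5      -0.008 ]
 [-233.5715    8.       -0.008 ]
 [-233.3722    9.5      -0.008 ]]
top scene [[-122.5002    7.       -0.005 ]
 [-122.3279    8.       -0.006 ]
 [-121.582     7.5      -0.005 ]
 [-121.4018    7.5      -0.006 ]]
```

```bash
cat >> st3.py <<'E'
print('---')
b=fit['both']
def cost(u,ns=('top','scene')):
    v=np.array([b[0],b[1],b[2]+u[2]]);t=0
    for n in ns:
        sm=rod(v,u[0],.09,u[1],n);t+=sm(0).mean()+.5*(sm(-.003).mean()+sm(.003).mean())-sm(-.009).mean()-sm(.009).mean()
    return t
for ns in(('top','scene'),('top',),('scene',)):
    u0=np.array([-.008,.145,0.]);r_=minimize(cost,u0,args=(ns,),method='Nelder-Mead',options=dict(initial_simplex=[u0,u0+[.004,0,0],u0+[0,.03,0],u0+[0,0,.02]]))
    u=r_.x;s,d,e=fr([b[0],b[1],b[2]+u[2]]);print(ns,u[0],np.degrees(u[1]),'yaw',np.degrees(b[2]+u[2]),'at x=-.11',s+u[0]*e-.11*d,'x=0',s+u[0]*e,r_.fun)
E
python3 st3.py | sed -n '/---/,$p'; python3 -c "
from h import *
from scipy.spatial.transform import Rotation as R
o=status.get_obs();print(R.from_rotvec(o['eef_rot']).as_matrix().round(3),o['position'],o['joint_positions'],o['clock'])"
```

```text
---
('top', 'scene') -0.007982255536846436 7.400522591475929 yaw -106.27332989920515 at x=-.11 [0.5828 0.2906] x=0 [0.552 0.185] -354.5624084472656
('top',) -0.008308501048901285 9.019108864033587 yaw -105.70800313374812 at x=-.11 [0.5815 0.2909] x=0 [0.5517 0.185 ] -233.9130859375
('scene',) -0.0021686028256904548 2.9984601035055407 yaw -109.3013348067258 at x=-.11 [0.594  0.2873] x=0 [0.5576 0.1835] -126.13833618164062
[[-0.927  0.375 -0.   ]
 [ 0.375  0.927 -0.   ]
 [ 0.    -0.    -1.   ]] [0.20642315 0.50980329 0.40474463] [ 9.83215693e-01  2.58619150e-01  1.53499452e+00  3.52851257e-05
  1.34801869e+00 -2.02768681e-01] 1.95
```

step_arm([
  [[-25.5, -25.35, 0, 0], [-25.5, -25.35, 0, 0], [-25.5, -25.35, 0, 0], [-25.5, -25.35, 0, 0], [-25.5, -25.35, 0, 0], [-25.5, -25.35, 0, 0], [-25.5, -25.35, 0, 0], [-25.5, -25.35, 0, 0]],
], claw=-1)

```text
clock: 2.62
position: [0.3195, 0.2437, 0.405]
eef_rot: [0.6, 3.083, 0.001]
wrist_force: [0.9, 0.6, 0.2]
finger_gap: 0.093
gripper_force: 0.0
```

step_arm([
  [[-25.5, -25.35, 0, 0], [-25.5, -25.35, 0, 0], [-25.5, -25.35, 0, 0], [-25.5, -25.35, 0, 0], [-25.5, -25.35, 0, 0], [-25.5, -25.35, 0, 0], [-25.5, -25.35, 0, 0], [-25.5, -25.35, 0, 0]],
])

```text
clock: 3.28
position: [0.4326, -0.0212, 0.405]
eef_rot: [0.601, 3.083, 0.0]
wrist_force: [0.7, 0.8, 0.9]
finger_gap: 0.0929
gripper_force: 0.0
```

step_arm([
  [[-25.5, -25.35, 0, 0], [-25.5, -25.35, 0, 0], [-25.5, -25.35, 0, 0], [-25.5, -25.35, 0, 0]],
])

```text
clock: 3.62
position: [0.4891, -0.1535, 0.4048]
eef_rot: [0.601, 3.083, 0.0]
wrist_force: [0.6, -0.1, 0.0]
finger_gap: 0.0933
gripper_force: 0.0
```

step_arm([
  [[0, 0, 0, 5.7], [0, 0, 0, 5.7], [0, 0, 0, 5.7], [0, 0, 0, 5.7], [0, 0, 0, 5.7], [0, 0, 0, 5.7], [0, 0, 0, 5.6], [0, 0, 0, 5.6]],
])

```text
clock: 4.28
position: [0.4888, -0.1516, 0.4048]
eef_rot: [1.75, 2.609, -0.0]
wrist_force: [0.0, -0.6, -0.1]
finger_gap: 0.0933
gripper_force: 0.0
```

step_arm([
  [[0, 0, 17, 0], [0, 0, 17, 0], [0, 0, 17, 0], [0, 0, 17, 0], [0, 0, 17, 0], [0, 0, 17, 0], [0, 0, 17, 0], [0, 0, 12, 0]],
])

```text
clock: 4.95
position: [0.4885, -0.1514, 0.2724]
eef_rot: [-1.743, -2.612, 0.0]
wrist_force: [0.2, 0.3, -0.0]
finger_gap: 0.0928
gripper_force: 0.0
```

```bash
python3 - <<'E'
from h import *
P=[(imaging.read_camera(n),c) for n,c in(('scene',(350,258)),('top',(352,233)))]
cv2.imwrite('pics/g1.png',np.hstack([cv2.resize(p['frame'][c[1]-40:c[1]+40,c[0]-40:c[0]+40,::-1],None,fx=5,fy=5,interpolation=2) for p,c in P]))
E
```

```text
(no output)
```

View pics/g1.png

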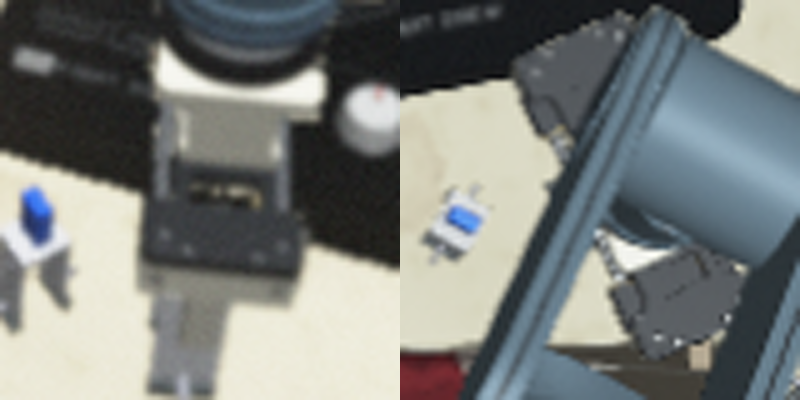

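The fingers straddle hanger B as intended: its body is at (188,320) in the left panel, under the gripper. Closing now.

step_arm([
  [[0, 0, 0, 0], [0, 0, 0, 0], [0, 0, 0, 0], [0, 0, 0, 0], [0, 0, 0, 0], [0, 0, 0, 0], [0, 0, 0, 0], [0, 0, 0, 0]],
], claw=1, grip_force=25)

```text
clock: 5.72
position: [0.4888, -0.1516, 0.2739]
eef_rot: [1.744, 2.613, -0.0]
wrist_force: [-0.5, 0.1, -0.9]
finger_gap: 0.0444
gripper_force: 0.0
```

step_arm([
  [[0, 0, 0, 0], [0, 0, 0, 0], [0, 0, 0, 0], [0, 0, 0, 0]],
])

```text
clock: 6.05
position: [0.4888, -0.1516, 0.2737]
eef_rot: [-1.744, -2.613, 0.0]
wrist_force: [-0.3, -0.6, 0.0]
finger_gap: 0.0175
gripper_force: 0.4
```

step_arm([
  [[0, 0, 0, 0], [0, 0, 0, 0], [0, 0, 0, 0], [0, 0, 0, 0], [0, 0, 0, 0]],
])

```text
clock: 6.47
position: [0.4888, -0.1515, 0.2736]
eef_rot: [-1.744, -2.613, 0.0]
wrist_force: [0.1, 0.7, -1.4]
finger_gap: 0.014
gripper_force: 25.0
```

step_arm([
  [[0, 0, -10, 0], [0, 0, -20, 0], [0, 0, -30, 0], [0, 0, -30, 0], [0, 0, -30, 0], [0, 0, -30, 0], [0, 0, -10, 0], [0, 0, 0, 0]],
])

```text
clock: 7.13
position: [0.4892, -0.1518, 0.4371]
eef_rot: [1.74, 2.607, 0.001]
wrist_force: [0.6, -0.6, -2.6]
finger_gap: 0.0138
gripper_force: 25.0
```

step_arm([
  [[0, 0, -7, 4.8], [0, 0, -7, 4.8], [0, 0, -7, 4.8], [0, 0, -7, 4.9], [0, 0, -7, 4.9], [0, 0, -7, 4.9], [0, 0, -1, 4.8], [0, 0, 0, 4.8]],
])

```text
clock: 7.8
position: [0.4887, -0.1515, 0.4749]
eef_rot: [-2.513, -1.881, 0.002]
wrist_force: [0.4, -0.2, -1.7]
finger_gap: 0.0139
gripper_force: 25.0
```

step_arm([
  [[15, -1, 0, 0], [25, -2, 0, 0], [30, -2, 0, 0], [30, -2, 0, 0], [30, -2, 0, 0], [30, -2, 0, 0], [30, -2, 0, 0], [30, -2, 0, 0]],
])

```text
clock: 8.47
position: [0.5355, 0.0654, 0.4742]
eef_rot: [-2.509, -1.886, 0.005]
wrist_force: [-0.3, -0.0, -2.5]
finger_gap: 0.0139
gripper_force: 25.0
```

step_arm([
  [[30, -2, 0, 0], [30, -2, 0, 0], [30, -2, 0, 0], [30, -3, 0, 0], [30, -3, 0, 0], [30, -3, 0, 0], [25, -2, 0, 0], [15, -1, 0, 0]],
])

```text
clock: 9.13
position: [0.5794, 0.283, 0.4734]
eef_rot: [-2.508, -1.888, 0.006]
wrist_force: [-0.1, 0.6, -1.7]
finger_gap: 0.0136
gripper_force: 25.0
```

step_arm([
  [[8, 0, 0, 0], [3, 0, 0, 0], [0, 0, 0, 0], [0, 0, 0, 0], [0, 0, 0, 0], [0, 0, 0, 0]],
])

```text
clock: 9.63
position: [0.5826, 0.2897, 0.477]
eef_rot: [2.512, 1.886, 0.0]
wrist_force: [-0.8, -0.1, -1.6]
finger_gap: 0.0139
gripper_force: 25.0
```

```bash
python3 - <<'E'
from h import *
from scipy.spatial.transform import Rotation as R
o=status.get_obs();print(R.from_rotvec(o['eef_rot']).as_matrix().round(4),o['position'],o['joint_positions'].round(2) if hasattr(o['joint_positions'],'round') else o['joint_positions'],o['clock'],o['wrist_force'])
E
```

```text
[[ 2.794e-01  9.602e-01  2.000e-04]
 [ 9.602e-01 -2.794e-01 -2.000e-04]
 [-1.000e-04  3.000e-04 -1.000e+00]] [0.58260527 0.28974696 0.47698495] [ 0.29  0.41  1.14 -0.    1.59  0.57] 9.6333 [-0.8301115  -0.13717319 -1.62463479]
```

step_arm([
  [[0, 0, 8, 0], [0, 0, 8, 0], [0, 0, 8, 0], [0, 0, 6, 0], [0, 0, 0, 0], [0, 0, 0, 0], [0, 0, 0, 0]],
])

```text
clock: 10.22
position: [0.5826, 0.2909, 0.4469]
eef_rot: [2.511, 1.887, 0.0]
wrist_force: [0.1, 0.5, -2.1]
finger_gap: 0.0141
gripper_force: 25.0
```

```bash
cat > ov.py <<'E'
import sys
from h import *
from scipy.spatial.transform import Rotation as R
o=status.get_obs();T=np.array(o['position']);Rm=R.from_rotvec(o['eef_rot']).as_matrix()
yw=np.arctan2(Rm[1,0],Rm[0,0]);z0=T[2]-.2737
def box(b):
    c,s=np.cos(yw),np.sin(yw)
    return [np.array([T[0]+c*u-s*v,T[1]+s*u+c*v,z0+w]) for u in b[0] for v in b[1] for w in b[2]]
def edges(b):
    B=box(b);return[(B[i],B[j]) for i in range(8) for j in range(i) if bin(i^j).count('1')==1]
d=np.array([-.2766,-.961]);s=np.array([.5519,.185])
rod=lambda x,a:np.array([*(s+x*d),.09+(.14-x)*np.tan(np.radians(a))])
out=[]
for n,c in(('scene',(232,178)),('top',(215,205))):
    p=imaging.read_camera(n);h=36;k=10
    f=cv2.resize(p['frame'][c[1]-h:c[1]+h,c[0]-h:c[0]+h,::-1],None,fx=k,fy=k,interpolation=2)
    t=lambda X:tuple(((proj(p,X)-np.array(c)+h+.5)*k).astype(int).tolist())
    for a,b in edges([(-.018,.018),(-.02,.02),(.0,.084)]):cv2.line(f,t(a),t(b),(0,255,0),1)
    for a,col in((7.5,(255,0,0)),(9.5,(0,0,255))):cv2.line(f,t(rod(.1,a)),t(rod(-.15,a)),col,1)
    out.append(cv2.resize(f,(400,400),interpolation=cv2.INTER_AREA) if 0 else f[:600])
    cv2.imwrite(f'pics/{sys.argv[1]}_{n}.png',f)
cv2.imwrite(f'pics/{sys.argv[1]}.png',np.hstack([cv2.resize(f,(400,333),interpolation=cv2.INTER_AREA) for f in out]))
print(T,z0,o['wrist_force'])
E
python3 ov.py o1
```

```text
[0.58262204 0.29087268 0.44685499] 0.17315498538570656 [ 0.13033321  0.50484511 -2.0820239 ]
```

View pics/o1_scene.png

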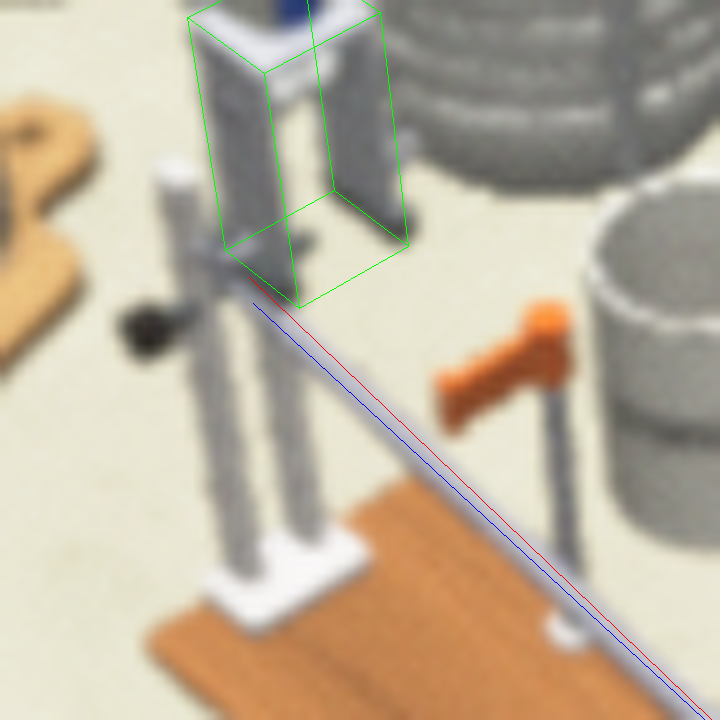

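The hanger wireframe matches the picture to within about 1 px. The rod lies between the 7.5° and 9.5° lines, and the pin top is at (548,320) in the crop. I'll check the x position of the stand from the keeper pin.

```bash
python3 - <<'E'
from h import *
np.set_printoptions(precision=4,suppress=True)
a,b=imaging.read_camera('scene'),imaging.read_camera('top')
X,e=tri(a,(250.3,173.3),b,(224,189.6));d=np.array([-.2766,-.961]);n=np.array([.961,-.2766]);s=np.array([.5519,.185])
print(X,e)
for Y in (X,atz(a,(250.3,173.3),.143),atz(b,(224,189.6),.145)): print((Y[:2]-s)@d,(Y[:2]-s)@n,Y[2])
X,e=tri(a,(175/10-.5+196,165/10-.5+142),b,(0,0)) if 0 else (0,0)
T=np.array([.5826,.2909]);print('hanger x,y',(T-s)@d,(T-s)@n)
m=cv2.inRange(cv2.cvtColor(b['frame'],cv2.COLOR_RGB2HSV),(3,215,120),(20,255,255));ys,xs=np.where(m[175:225,195:260]);print('top orange',xs.mean()+195,ys.mean()+175,len(xs),xs.min()+195,ys.min()+175)
E
```

```text
[0.6222 0.2373 0.1403] 0.0028961834914198454
-0.06969699324715264 0.05311517961179631 0.14032224623437217
-0.06797925162063315 0.050074194853381444 0.14300000000000002
-0.06818121547044939 0.0537757379936269 0.14500000000000002
hanger x,y -0.11026152 0.00021076000000005903<stdin>:9: RuntimeWarning: Mean of empty slice.
  ret = ret.dtype.type(ret / rcount)
Traceback (most recent call last):
ValueError: zero-size array to reduction operation minimum which has no identity
```

View pics/o1_top.png

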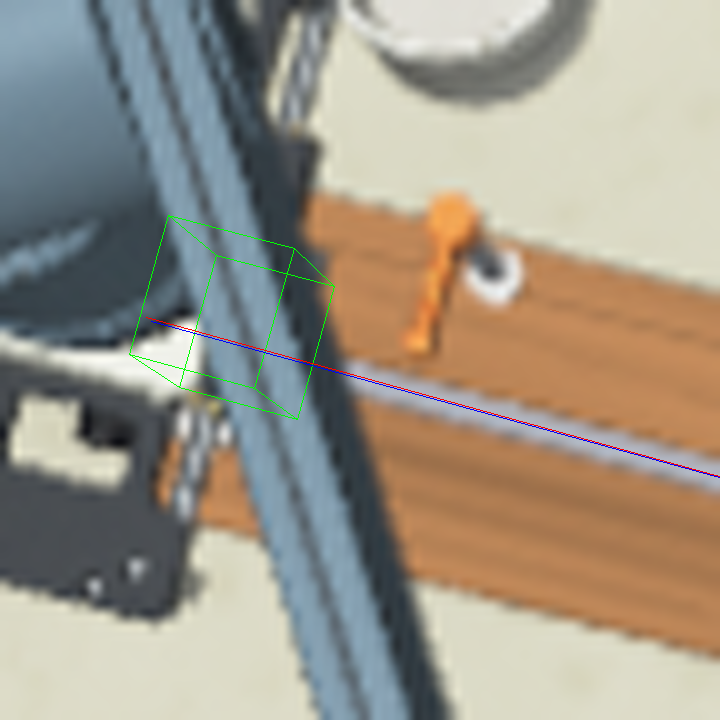

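The rod line, the pin (x −0.069, y +0.052) and the hanger (x −0.110, y 0) all agree. Descending now, feeling for the rail.

step_arm([
  [[0, 0, 12, 0], [0, 0, 15, 0], [0, 0, 15, 0], [0, 0, 15, 0], [0, 0, 10, 0], [0, 0, 4, 0], [0, 0, 1, 0], [0, 0, 0, 0]],
])

```text
clock: 11.08
position: [0.5827, 0.2909, 0.3752]
eef_rot: [2.511, 1.887, 0.001]
wrist_force: [-0.7, -0.4, -1.1]
finger_gap: 0.014
gripper_force: 25.0
```

step_arm([
  [[0, 0, 1, 0], [0, 0, 1, 0], [0, 0, 1, 0], [0, 0, 1, 0]],
])

```text
clock: 11.42
position: [0.5826, 0.2908, 0.3712]
eef_rot: [2.511, 1.887, 0.001]
wrist_force: [0.4, 0.2, -2.6]
finger_gap: 0.0139
gripper_force: 25.0
```

step_arm([
  [[0, 0, 1, 0], [0, 0, 1, 0], [0, 0, 1, 0]],
])

```text
clock: 11.67
position: [0.5825, 0.2908, 0.3676]
eef_rot: [-2.511, -1.887, 0.0]
wrist_force: [-0.7, 0.4, -1.8]
finger_gap: 0.0142
gripper_force: 25.0
```

step_arm([
  [[0, 0, 1, 0], [0, 0, 1, 0], [0, 0, 1, 0], [0, 0, 1, 0]],
])

```text
clock: 12.0
position: [0.5826, 0.2908, 0.3636]
eef_rot: [-2.511, -1.887, 0.0]
wrist_force: [-0.0, -1.2, -1.3]
finger_gap: 0.0138
gripper_force: 25.0
```

step_arm([
  [[0, 0, 1, 0], [0, 0, 1, 0]],
])

```text
clock: 12.17
position: [0.5826, 0.2908, 0.3616]
eef_rot: [-2.511, -1.887, -0.0]
wrist_force: [0.5, -0.0, -2.0]
finger_gap: 0.0136
gripper_force: 25.0
```

step_arm([
  [[0, 0, 1, 0], [0, 0, 1, 0]],
])

```text
clock: 12.33
position: [0.5826, 0.2908, 0.3597]
eef_rot: [2.511, 1.887, 0.0]
wrist_force: [-0.6, 0.5, -1.9]
finger_gap: 0.014
gripper_force: 25.0
```

step_arm([
  [[0, 0, 1, 0], [0, 0, 1, 0]],
])

```text
clock: 12.5
position: [0.5826, 0.2908, 0.3577]
eef_rot: [2.511, 1.887, 0.0]
wrist_force: [-0.2, -0.9, 3.1]
finger_gap: 0.0138
gripper_force: 25.0
```

step_arm([
  [[0, 0, 0, 0], [0, 0, 0, 0], [0, 0, 0, 0]],
])

```text
clock: 12.75
position: [0.5826, 0.2908, 0.3579]
eef_rot: [2.511, 1.887, 0.0]
wrist_force: [-1.5, -0.3, -1.0]
finger_gap: 0.0137
gripper_force: 25.0
```

```bash
python3 -c "
from h import *
F=[]
for i in range(6): imaging.read_camera('top');o=status.get_obs();F.append(o['wrist_force'])
print(np.round(F,1),np.mean(F,0),o['position'],o['moment'])"
```

```text
[[-1.3 -0.1 -0.5]
 [-0.2 -0.8  0.1]
 [-1.1  0.9 -0.5]
 [ 0.1 -0.9  0.7]
 [-0.5  0.7  0.2]
 [-0.1 -0.4  0.3]] [-0.4971364  -0.07031325  0.03548779] [0.58256911 0.29082338 0.35791397] [-0.14109627  0.13402224  0.01735001]
```

step_arm([
  [[0, 0, 0.4, 0], [0, 0, 0, 0], [-2, 0, 0.35, 0], [-3, 0, 0.53, 0], [-3, 0, 0.53, 0], [-3, 0, 0.53, 0], [-2, 0, 0.35, 0], [0, 0, 0, 0]],
], grip_force=50)

```text
clock: 13.72
position: [0.5788, 0.2777, 0.3552]
eef_rot: [2.512, 1.887, -0.001]
wrist_force: [-2.1, -0.2, 4.2]
finger_gap: 0.0136
gripper_force: 50.0
```

```bash
cat > f.py <<'E'
from h import *
from scipy.spatial.transform import Rotation as R
F=[];M=[]
for i in range(4): imaging.read_camera('top');o=status.get_obs();F.append(o['wrist_force']);M.append(o['moment'])
d=np.array([-.2766,-.961,0]);n=np.array([.961,-.2766,0]);s=np.array([.5519,.185,0])
F=np.mean(F,0);T=np.array(o['position'])
print('Fx %.2f Fy %.2f Fz %.2f'%(F@d,F@n,F[2]),'x %.4f y %.4f z %.4f'%((T-s)@d,(T-s)@n,T[2]),np.mean(M,0).round(2),o['clock'])
E
python3 f.py
```

```text
Fx 1.68 Fy -1.39 Fz 4.72 x -0.0971 y 0.0002 z 0.3553 [-0.27  0.49  0.03] 13.9167
```

step_arm([
  [[0, -0.5, -0.5, 0], [-2, 0, 0.33, 0], [-2, 0, 0.33, 0], [-2, 0, 0.33, 0], [-2, 0, 0.33, 0], [0, 0, 0, 0]],
])

```text
clock: 14.42
position: [0.576, 0.2704, 0.3539]
eef_rot: [-2.511, -1.887, 0.002]
wrist_force: [-0.9, -0.5, 1.5]
finger_gap: 0.0139
gripper_force: 50.0
```

```bash
python3 f.py
```

```text
Fx 0.89 Fy -0.75 Fz 1.45 x -0.0891 y -0.0005 z 0.3540 [-0.13  0.4  -0.01] 14.6167
```

step_arm([
  [[-2, -0.3, 0.34, 0], [-3, 0, 0.5, 0], [-3, 0, 0.5, 0], [-3, 0, 0.5, 0], [-3, 0, 0.5, 0], [-2, 0, 0.34, 0], [0, 0, 0, 0]],
])

```text
clock: 15.2
position: [0.5715, 0.2552, 0.3515]
eef_rot: [-2.512, -1.887, -0.0]
wrist_force: [0.1, 2.0, -0.2]
finger_gap: 0.0137
gripper_force: 50.0
```

```bash
python3 f.py
```

```text
Fx -2.70 Fy 0.04 Fz -0.51 x -0.0732 y -0.0007 z 0.3515 [ 0.49 -0.03  0.07] 15.4
```

step_arm([
  [[0, 0, 0.3, 0], [-3, 0, 0.53, 0], [-3, 0, 0.53, 0], [-3, 0, 0.53, 0], [-3, 0, 0.53, 0], [-3, 0, 0.53, 0], [-1, 0, 0.18, 0], [0, 0, 0, 0]],
])

```text
clock: 16.07
position: [0.5662, 0.2395, 0.3479]
eef_rot: [-2.511, -1.886, 0.005]
wrist_force: [-4.5, 1.1, 2.3]
finger_gap: 0.0134
gripper_force: 50.0
```

```bash
python3 f.py
```

```text
Fx 0.67 Fy -4.83 Fz 2.10 x -0.0566 y -0.0014 z 0.3479 [ 0.11  1.12 -0.06] 16.2667
```

step_arm([
  [[-3, 0.4, 0.52, 0], [-3, 0.3, 0.52, 0], [-3, 0, 0.52, 0], [-3, 0, 0.52, 0], [-3, 0, 0.52, 0], [-1, 0, 0.17, 0], [0, 0, 0, 0]],
])

```text
clock: 16.85
position: [0.5629, 0.2243, 0.3457]
eef_rot: [-2.511, -1.887, 0.002]
wrist_force: [-4.6, 1.8, 4.6]
finger_gap: 0.0139
gripper_force: 50.0
```

```bash
python3 f.py
```

```text
Fx 0.83 Fy -4.80 Fz 3.95 x -0.0409 y -0.0003 z 0.3456 [0.23 1.18 0.05] 17.05
```

step_arm([
  [[-3, 0, 0.2, 0], [-3, 0, 0.5, 0], [-3, 0, 0.5, 0], [-3, 0, 0.5, 0], [-3, 0, 0.5, 0], [-1, 0, 0.17, 0], [0, 0, 0, 0]],
])

```text
clock: 17.63
position: [0.5587, 0.2087, 0.3432]
eef_rot: [2.512, 1.887, -0.001]
wrist_force: [-3.9, 0.7, 1.1]
finger_gap: 0.0136
gripper_force: 50.0
```

```bash
python3 f.py;  python3 - <<'E'
from h import *
p=imaging.read_camera('scene');m=cv2.inRange(cv2.cvtColor(p['frame'],cv2.COLOR_RGB2HSV),(3,190,130),(20,255,255))
ys,xs=np.where(m[160:200,220:270]);print(len(xs),xs.mean()+220 if len(xs) else 0)
cv2.imwrite('pics/k.png',cv2.resize(p['frame'][150:250,200:310,::-1],None,fx=7,fy=6,interpolation=2)[:600])
E
```

```text
Fx 0.67 Fy -4.59 Fz 2.14 x -0.0249 y -0.0001 z 0.3431 [0.05 1.04 0.07] 17.8333
0 0
```

View pics/k.png

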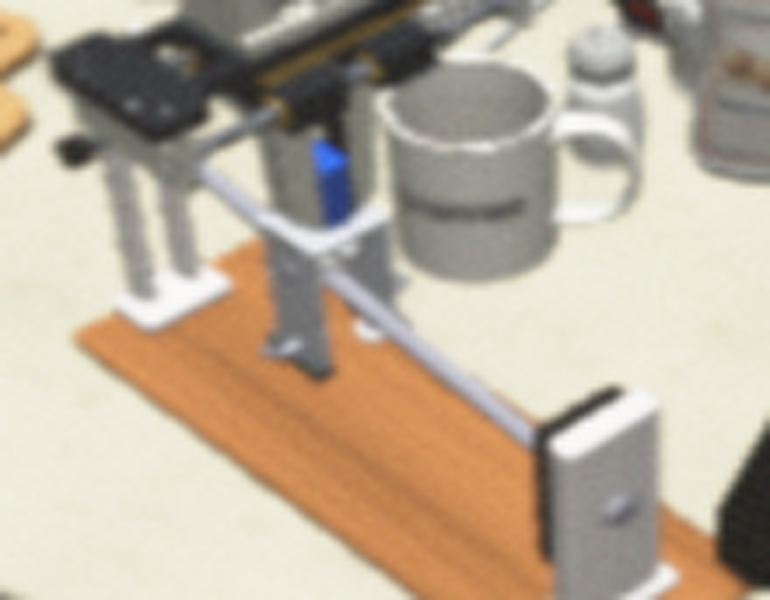

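The hanger sits astride the rod at (320,230) and is upright. The keeper is hidden behind it, which fits it being held open (Fy −4.6). Continuing.

step_arm([
  [[-3, 0, 0.52, 0], [-3, 0, 0.52, 0], [-3, 0, 0.52, 0], [-3, 0, 0.52, 0], [-3, 0, 0.52, 0], [-2, 0, 0.35, 0], [0, 0, 0, 0]],
])

```text
clock: 18.47
position: [0.5545, 0.192, 0.3405]
eef_rot: [2.511, 1.886, 0.001]
wrist_force: [-0.2, -0.9, 2.1]
finger_gap: 0.0137
gripper_force: 50.0
```

```bash
python3 f.py
```

```text
Fx 0.54 Fy 0.39 Fz 2.26 x -0.0081 y 0.0002 z 0.3405 [-0.25  0.09 -0.01] 18.6667
```

step_arm([
  [[-3, 0, 0.3, 0], [-3, 0, 0.4, 0], [0, 0, 0, 0], [0, 0, 0, 0]],
])

```text
clock: 19.0
position: [0.5521, 0.1869, 0.3393]
eef_rot: [-2.511, -1.887, 0.001]
wrist_force: [-1.6, 0.1, 0.2]
finger_gap: 0.0135
gripper_force: 50.0
```

```bash
python3 f.py
```

```text
Fx 0.47 Fy -1.32 Fz 0.77 x -0.0022 y -0.0003 z 0.3394 [-0.13  0.33 -0.  ] 19.2
```

step_arm([
  [[0, 0, 0, 0], [0, 0, 0, 0], [0, 0, 0, 0], [0, 0, 0, 0], [0, 0, 0, 0], [0, 0, 0, 0], [0, 0, 0, 0], [0, 0, 0, 0]],
], claw=-1)

```text
clock: 19.87
position: [0.5524, 0.1871, 0.3396]
eef_rot: [2.511, 1.887, -0.0]
wrist_force: [0.5, -0.2, 0.1]
finger_gap: 0.0625
gripper_force: 0.0
```

step_arm([
  [[0, 0, 0, 0], [0, 0, 0, 0], [0, 0, 0, 0], [0, 0, 0, 0], [0, 0, 0, 0], [0, 0, 0, 0], [0, 0, 0, 0], [0, 0, 0, 0]],
])

```text
clock: 20.53
position: [0.5524, 0.1871, 0.3396]
eef_rot: [2.511, 1.887, 0.0]
wrist_force: [0.1, 0.2, -0.1]
finger_gap: 0.093
gripper_force: 0.0
```

```bash
python3 - <<'E'
from h import *
P={n:imaging.read_camera(n) for n in('scene','top')}
d=np.array([-.2766,-.961]);n=np.array([.961,-.2766]);s=np.array([.5519,.185])
for k,p in P.items():
    f=p['frame'].astype(int);m=((f[...,2]-f[...,0])>60)&((f[...,2]-f[...,1])>25)
    m[:170]=0;m[260:]=0;m[:,:200]=0;m[:,330 if k=='top' else 308:]=0
    for i,st in enumerate(cv2.connectedComponentsWithStats(m.astype(np.uint8))[2][1:]):
        if st[4]>8:
            c=(st[0]+st[2]/2-.5,st[1]+st[3]/2-.5);X=atz(p,c,.045+.112+.003)[:2]-s;print(k,c,st[4],X@d,X@n)
    print(k,imaging.landmark_of(p,'grip_tab')[:5])
E
```

```text
scene (np.float64(277.0), np.float64(210.0)) 85 0.11243156183036111 -0.005695509497087236
scene [{'position': [385.9, 339.7], 'score': 0.84}, {'position': [278.2, 210.3], 'score': 0.78}, {'position': [315.6, 261.7], 'score': 0.54}]
top (np.float64(275.0), np.float64(221.0)) 44 0.10268192792324643 0.0009816743853664663
top (np.float64(324.5), np.float64(236.0)) 21 0.25342661292780083 -0.004529411953587955
top [{'position': [276.1, 220.9], 'score': 0.8}, {'position': [399.9, 274.3], 'score': 0.6}, {'position': [325.6, 236.0], 'score': 0.46}]
```

step_arm([
  [[0, 0, -10, 0], [0, 0, -20, 0], [0, 0, -25, 0], [0, 0, -25, 0], [0, 0, -25, 0], [0, 0, -15, 0], [0, 0, 0, 0], [0, 0, 0, 0]],
])

```text
clock: 21.4
position: [0.5524, 0.1872, 0.4608]
eef_rot: [2.51, 1.887, 0.003]
wrist_force: [-0.2, -0.5, -1.1]
finger_gap: 0.0929
gripper_force: 0.0
```

step_arm([
  [[-25, 0, 0, 0], [-25, 0, 0, 0], [-25, 0, 0, 0], [-25, 0, 0, 0], [-25, 0, 0, 0], [-25, 0, 0, 0], [0, 0, 0, 0], [0, 0, 0, 0]],
])

```text
clock: 22.07
position: [0.5103, 0.0422, 0.4583]
eef_rot: [-2.512, -1.883, 0.003]
wrist_force: [0.1, -0.1, -0.2]
finger_gap: 0.0931
gripper_force: 0.0
```

```bash
python3 - <<'E'
from h import *
d=np.array([-.2766,-.961]);n=np.array([.961,-.2766]);s=np.array([.5519,.185])
for k in('scene','top','scene','top'):
    p=imaging.read_camera(k);f=p['frame'].astype(int);m=((f[...,2]-f[...,0])>60)&((f[...,2]-f[...,1])>25)
    m[:170]=0;m[260:]=0;m[:,:200]=0;m[:,308:]=0
    for st in cv2.connectedComponentsWithStats(m.astype(np.uint8))[2][1:]:
        if st[4]>8:
            c=(st[0]+st[2]/2-.5,st[1]+st[3]/2-.5);X=atz(p,c,.16)[:2]-s;print(k,c,st[4],X@d,X@n)
    q=cv2.inRange(cv2.cvtColor(p['frame'],cv2.COLOR_RGB2HSV),(3,195 if k=='scene' else 170,120),(18,255,255))
    w=(160,200,225,262) if k=='scene' else (180,210,210,240)
    ys,xs=np.where(q[w[0]:w[1],w[2]:w[3]])
    if len(xs)>2:
        W=np.array([atz(p,(x+w[2],y+w[0]),.14)[:2]-s for x,y in zip(xs,ys)]);print('keeper px x,y:',len(xs),(W@d).min(),(W@d).max(),(W@n).min(),(W@n).max(), 'fit dx/dy',np.polyfit(W@n,W@d,1))
for b in('mug','salt_canister','garlic'):print(b,atz(p,imaging.landmark_of(p,b)[0]['position'],0))
E
```

```text
scene (np.float64(276.5), np.float64(210.0)) 81 0.1115190238174505 -0.006653483415985287
keeper px x,y: 22 -0.07275431843648844 -0.0640890288735399 0.01542237754217371 0.05102873241095993 fit dx/dy [ 0.03788023 -0.06938982]
scene (np.float64(276.5), np.float64(210.0)) 81 0.1115190238174505 -0.006653483415985287
keeper px x,y: 21 -0.07275431843648844 -0.0640890288735399 0.01542237754217371 0.05102873241095993 fit dx/dy [ 0.04994889 -0.06968745]
mug [0.71554613 0.23405525 0.        ]
salt_canister [ 0.52087899 -0.32053377  0.        ]
garlic [0.44826376 0.51046235 0.        ]
```

The keeper is shut (it lies along y at x≈−0.07). The hanger is still, at x≈0.10, and the arm is clear of everything.

```bash
python3 -c "
from rig import r
print(r.finish_job())"
```

```text
the job is handed in; nothing more can be done
None
```

I handed the job in at about 22 s. The hanger rolled by itself to the rubber stop and rests there, and the keeper has sprung shut behind it. The bystanders stayed put as far as the cameras show, and the hand-in returned no verdict.

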